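# Blow the dust out of a turned vase

### The arm

A 7-joint arm with a two-finger parallel gripper is mounted at the origin on the work surface. World frame = base frame: x ahead of the robot, y to its left, z up, the work surface at z = 0. Lengths are in m, angles in rad, forces in N, time in s.
With the tool pointing down it reaches from about 0.425 to 0.875 m from the base axis. Payload 8.4 kg.
Tool frame: the origin (TCP) lies at the very end of the fingers, on their centre line; the grasp point (between the pads) lies 19 mm behind it; z points along the fingers, y is the line along which they close (so a half turn about z gives the same grasp; the last joint's range is limited). The gripper opens to 87 mm and grips with 3 to 60 N. Pads are 19 mm wide; open, the fingers measure 117 mm over their backs; the gripper's body (75 mm by 190 mm) begins 51 mm behind the grasp point.
Start: joints at [-1.285, 0.333, 0.04, 1.465, -0.013, 1.343, -0.059], TCP at [0.244, 0.602, 0.223] pointing down, gripper open.
Joint ranges: [-2.58, 2.58], [-0.38, 2.09], [-1.3, 1.39], [0.25, 2.4], [-1.5, 4.64], [0.08, 2.09], [-2.65, 2.65]. Speed limits (rad/s): [2.22, 2.22, 2.79, 2.79, 3.14, 3.14, 3.14].

### API

Orientations are given as a rotation vector (axis times angle).
In Python, from bench import bot, eyes gives the robot as it stands. The module is installed in compiled form; this text tells all that it offers.
- The arm moves only by the tool move_arm, never from a script. Its argument "increments" is a list that holds one entry, the list of rows, each a list of 6 numbers: the shift along the tool's x, y, z in mm, then the turn, a rotation vector about the tool's x, y, z in degrees. A call has 1 to 20 rows; each row shifts and turns the commanded pose from where the row before left it, along the tool's axes as they then stand; what a row does not reach is not made up. A row lasts 1/12 s, in which the tool goes at most 41.7 mm and 7.16 degrees, less where a joint would pass 70% of its speed; a pose out of reach is approached as far as the arm can. A call with a gripper value outside its range is refused whole. "hand" is the opening in per cent of the stroke, from 0 (shut) to 100 (fully open), set as the call begins (left out, the last holds). The fingers move at their own pace and stop on an object; the grip force is fixed at half the most. Time passes only in rows, so rows that do not move let the fingers close. It gives the time, the measured TCP pose, the force, the opening and the grip force at its end, in the units of the state.
- bot.get_state(): the state, without advancing time (a new reading comes with each control period).
- eyes.read_camera(name): name is "side" or "top" or "wrist"; returns a dict with "color" (480x640x3 uint8, red, green, blue), "range_z" (480x640 float32, m along the optical axis (not along the pixel's ray), 0 where there is no reading), "intrinsics" (3x3 intrinsics, pixels), "dist_coeffs" ([k1, k2, p1, p2, k3] as OpenCV has them; the pictures are not rectified), "rvec" (rotation vector, rad) and "tvec" (3), from world to camera coordinates, as OpenCV has them. Camera axes: x right, y down, z forward; pixel columns grow to the right and rows downward; lengths in m; the calibration is good to about 2 mm. A picture is of the moment at which its call begins.
- bot.finish_job(): hands the job in; it is judged then, once.
The state is a dict: "time": time; "q": joint angles; "qd": joint speeds; "tau": joint torques, N m; "tcp_pos": TCP position; "orientation": TCP orientation; "wrist_force": force on the tool from outside, world axes, zero at the start; "ft_torque": the same for the moment, N m; "gripper_width": finger opening in m; "grasp_force": force on a finger pad.
Only numpy, scipy, OpenCV 4.12 (cv2) and the standard library are available. Lean on these libraries where they do the work, as an engineer would, in place of code of your own. Each camera call takes 0.05 s, during which the arm holds its last target. There are 200 camera calls.

### The job

First slide the grip on the air control box along its track until it lines up with the brass pointer beside the track, and leave it there. Then take the round-bellied wooden vase, set it upright, belly down, in the sprung ring of the blow-out station, press it down until the ring is fully home (without ramming it) and finish while still holding it pressed down. Never tip the vase over, and leave everything else on the bench where it is.

Things in the scene. Friction and masses are not known exactly. Their poses are not given: they have to be found in the camera images.
- vase_mid (a point): Round-bellied wooden vase, 138 mm tall, 0.15 to 0.31 kg, upright: ball belly 76 mm across (centre 38 mm above the underside), flat foot 35 mm across, straight neck 26 mm across from 92 to 130 mm above the underside, lip 33 mm across on top. This point: on its axis, half-way up, 69 mm above the underside; z up along the axis.
- cradle_top (a point): Sprung ring, 89 mm across, funnel bore (79 mm at top, 59 mm at bottom, 14 mm tall), on three spring rods 53 mm from its axis (tips 6 mm above the ring), over a fixed plywood block 135 x 135 x 30 mm. This point: on the ring's axis at its top edge, 86 mm above the bench at rest; goes down with the ring. With the vase seated, its mid point lies 43 mm above this point.
- cradle (a joint): How far the ring is pressed down: 0 at rest (up), 0.020 m fully home against its stop. The spring lifts with about 5 N at rest and 13 N fully home; it springs up again when let go. The vase's own weight does not press it down.
- air_slider (a joint): Position of the slider grip along its track, 0 to 0.12 m, growing towards the track's own +y end. It stays where it is left; moving it takes about 2 N.
- air_slider_top (a point): Black slider grip, 24 mm across the track (x), 18 mm along it (y), 40 mm tall, on top of the fixed white control box (100 x 190 x 40 mm, track along its long side). This point: centre of the grip's top face, 80 mm above the bench; y axis along the track, towards growing joint values; z up. A white line across the top marks its middle.
- pointer_tip (a point): Flat brass pointer, 4 mm thick, fixed on the control box beside the track. This point: its tip, 18 mm to the side (+x) of the track's middle line, 44 mm above the bench; same axes as the slider. The slider is set when its middle is level with this tip along the track (y).
- tall_vase: Bystander: straight, slender turned wooden vase (about 50 mm across at foot and mouth, 128 mm tall), standing; not the one wanted. Origin at the middle of its underside.
- screwdriver: Bystander: screwdriver lying on the bench, 160 mm long, 26 mm thick handle. Origin at the middle of its length, on the bench.
- screw_pot: Bystander: clear plastic pot with screws in it, 84 mm wide, 75 mm tall. Origin at the middle of its underside.
- clear_pot: Bystander: empty clear plastic pot, 90 mm wide, 90 mm tall. Origin at the middle of its underside.
- offcut: Bystander: offcut of wood 45 x 130 x 30 mm lying flat. Origin at the middle of its underside.
- brush: Bystander: flat brush lying on the bench, 170 mm long, 42 mm wide. Origin at the middle of its length, on the bench.
- case: Bystander: flat plastic parts case 100 x 150 x 36 mm. Origin at the middle of its underside.
There are look-alikes about, which are no part of the job. What is shaped like the part that bears vase_mid but purple is not meant.

How it is judged:
On the way, in this order (a step that is already met when the one before it is completed fails the run):
1. the slider grip stands level with the pointer, at rest (y of air_slider_top in the frame of pointer_tip between -0.005 and 0.005 m and velocity of joint air_slider between -0.01 and 0.01 m/s), for 0.3 s.
2. the round vase sits upright in the ring and presses it down (value of joint cradle above 0.015 m and contact force between vase and cradle above 6 N and horizontal distance between vase_mid and cradle_top below 0.01 m and angle between vase_mid's own z axis and vertical below 0.2 rad and z of vase_mid in the frame of cradle_top between 0.033 and 0.053 m and (contact force between vase and the fingers above 1 N or contact force between vase and the arm above 1 N)), for 0.3 s.
At the end, for the whole second after the job is handed in: Robot still touches the resting round vase: ring at least 15 of 20 mm down, vase pressing it with over 6 N, within 10 mm of its axis, 0.2 rad of upright, mid point 33 to 53 mm above the ring's top edge; slider within 5 mm of the pointer along the track (all of step 2 and y of air_slider_top in the frame of pointer_tip between -0.005 and 0.005 m and linear speed of vase below 0.02 m/s); the arm keeps its last pose, push and grip.
It fails at once if the round vase is tipped over (more than 0.6 rad) (angle between vase_mid's own z axis and vertical above 0.6 rad).
It fails at once if the vase is rammed into the ring (more than 60 N) (contact force between vase and cradle above 60 N).
It fails at once if a bystander is moved more than 40 mm (distance of any of tall_vase, screwdriver, screw_pot, clear_pot, offcut, brush, case from where it was at the start of the episode above 0.04 m).
It also fails if it takes over 54 s, if anything falls off the work surface, if the arm or the gripper's body presses on something with over 40 N, if the wrist force passes 120 N, or if a joint passes its speed limit or range.

## Working session

There is one attempt and no reset: what is moved stays moved. The work goes in short steps, Python scripts to look and compute and a tool call to move; the robot and the scene stay as the last step left them, time stands still between calls to the robot, and variables do not carry over. Pictures are saved under pics/ and viewed, at most 10 in all, crops included, and the job is handed in when it is done.

Besides the shell and the picture viewer there is one more tool, called after "Call:" by a JSON object that holds its "api" and its "payload", one argument or row to a line. move_arm: Moves the arm, as the interface text tells. Its arguments: {"type":"object","properties":{"increments":{"type":"array"},"hand":{"type":"number"}},"required":["increments"]}

```bash
mkdir -p pics
cat > h.py <<'E'
import numpy as np, cv2
from bench import bot, eyes
def cam(n):
    c=eyes.read_camera(n); c['R']=cv2.Rodrigues(np.array(c['rvec'],float))[0]; c['t']=np.array(c['tvec'],float).ravel(); return c
def ray(c,uv):
    p=cv2.undistortPoints(np.array(uv,float).reshape(-1,1,2),np.array(c['intrinsics'],float),np.array(c['dist_coeffs'],float)).reshape(-1,2)
    d=np.c_[p,np.ones(len(p))]; return -c['R'].T@c['t'], d@c['R']
def onz(c,uv,z):
    o,d=ray(c,uv); return o+d*((z-o[2])/d[:,2])[:,None]
def dep(c,uv):
    o,d=ray(c,uv); uv=np.array(uv,int).reshape(-1,2); return o+d*c['range_z'][uv[:,1],uv[:,0]][:,None]
def cloud(c):
    v,u=np.mgrid[0:480,0:640]; P=dep(c,np.c_[u.ravel(),v.ravel()]).reshape(480,640,3); P[c['range_z']==0]=np.nan; return P
def proj(c,P):
    return cv2.projectPoints(np.array(P,float).reshape(-1,1,3),np.array(c['rvec'],float),np.array(c['tvec'],float),np.array(c['intrinsics'],float),np.array(c['dist_coeffs'],float))[0].reshape(-1,2)
def save(n,im): cv2.imwrite('pics/'+n,im[:,:,::-1])
E
python3 - <<'E'
from h import *
a=[]
for n in('top','side'):
    c=cam(n); save(n+'0.png',c['color']); print(n,-c['R'].T@c['t'],c['R'][2])
print(bot.get_state())
E
```

```text
top [0.48484846 0.00485842 1.13483544] [ 0.07105319  0.02687216 -0.99711049]
side [ 0.45400103 -0.90314492  0.91903574] [ 0.09500614  0.72989232 -0.67692765]
{'time': 0.1, 'q': array([-1.28519378,  0.33381207,  0.03986859,  1.46618269, -0.01339001,
        1.34325003, -0.05851338]), 'qd': array([ 9.18511044e-04, -1.63996844e-03,  7.11143912e-06, -2.53691268e-03,
        3.55311658e-04,  3.24156245e-03, -7.53207300e-04]), 'tau': array([ 3.89237335e-03, -6.57814336e+01,  1.34004995e+00, -4.04703712e+01,
       -5.96320583e-02,  4.10729880e-02,  5.48459002e-05]), 'tcp_pos': array([0.24386563, 0.60208104, 0.22176641]), 'orientation': array([-6.00726476e-01, -3.08345320e+00,  2.16191345e-03]), 'wrist_force': array([-0.80697265, -0.71309066, -0.01326487]), 'ft_torque': array([-0.05744571,  0.00349164, -0.00882112]), 'grasp_force': 0.0, 'gripper_width': 0.0869004385329222}
```

View pics/top0.png

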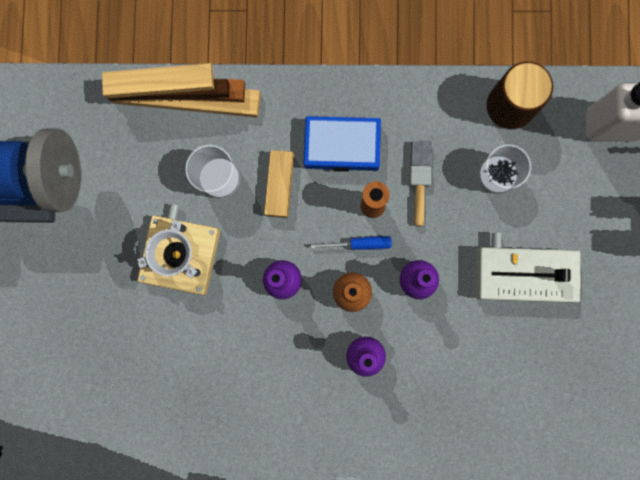

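View pics/side0.png

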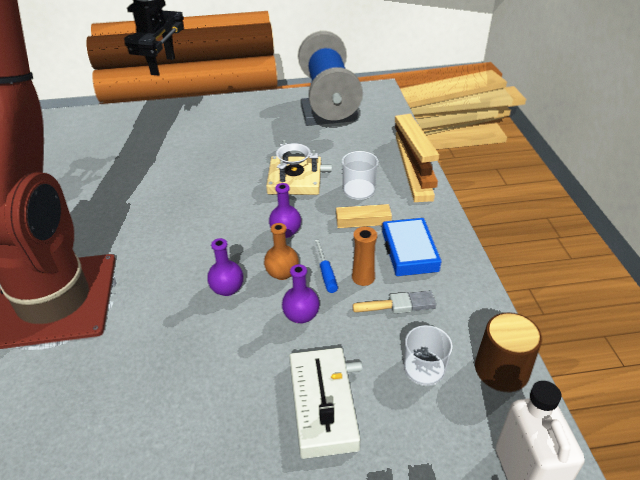

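Top picture: the round vases are purple at (282,280), (419,280) and (366,356), and orange-brown at (352,292). The slender vase is at (375,198). I choose the brown one at (352,292), which is at (281,255) in the side view. Grip at (561,275), pointer at (515,258), ring at (168,254).

```bash
cat > m.py <<'E'
from h import *
T,S=cam('top'),cam('side')
def sel(c,box,f):
    u0,v0,u1,v1=box; m=np.zeros((480,640),bool); h=cv2.cvtColor(c['color'],cv2.COLOR_RGB2HSV).astype(int)
    m[v0:v1,u0:u1]=f(h[v0:v1,u0:u1]); return m
P={'T':cloud(T),'S':cloud(S)}
def rep(n,k,m,z0,z1):
    p=P[k][m]; p=p[(p[:,2]>z0)&(p[:,2]<z1)]; print(n,k,len(p),p.mean(0).round(4),p.min(0).round(4),p.max(0).round(4))
blk=lambda h:h[...,2]<70
al=lambda h:h[...,2]>=0
br=lambda h:(h[...,0]>15)&(h[...,0]<30)&(h[...,1]>120)
rep('grip','T',sel(T,(545,260,585,290),al),.07,.09); rep('grip','S',sel(S,(310,390,345,435),al),.07,.09)
rep('ptr','T',sel(T,(505,250,525,266),br),.03,.06); rep('ptr','S',sel(S,(325,368,350,385),br),.03,.06)
rep('lip','T',sel(T,(325,265,380,315),al),.128,.15); rep('lip','S',sel(S,(262,215,300,285),al),.128,.15)
rep('belly','T',sel(T,(325,265,380,315),al),.02,.15)
rep('ring','T',sel(T,(135,225,205,285),al),.078,.088); rep('ring','S',sel(S,(265,140,325,172),al),.078,.088)
m=sel(T,(470,240,590,310),al)&(abs(P['T'][...,2]-.04)<.006); print(cv2.minAreaRect((P['T'][m][:,:2]*1000).astype(np.float32)))
w=(sel(T,(505,250,525,266),br)); ys,xs=np.where(w); print('ptr px',xs.min(),xs.max(),ys.min(),ys.max(),onz(T,[[xs.mean(),ys.max()]],.044))
im=np.vstack([cv2.resize(T['color'][225:325,470:600],(780,600))[:300*2:1]])
im=cv2.resize(np.hstack([T['color'][235:325,480:590],T['color'][235:325,300:410]]),(800,327),interpolation=2)
im2=cv2.resize(np.hstack([S['color'][350:440,290:400],S['color'][215:305,230:340]]),(800,272)[:1]+(273,),interpolation=2)
save('crop.png',np.vstack([im,im2]))
E
python3 m.py
```

```text
grip T 146 [ 0.5238 -0.3937  0.0786] [ 0.5125 -0.4046  0.0701] [ 0.5348 -0.3854  0.0842]
grip S 176 [ 0.5265 -0.3972  0.0787] [ 0.515  -0.406   0.0701] [ 0.5389 -0.3863  0.0835]
ptr T 43 [ 0.5557 -0.3137  0.0429] [ 0.5466 -0.319   0.0381] [ 0.564  -0.3095  0.0491]
ptr S 51 [ 0.5574 -0.3136  0.0433] [ 0.5477 -0.3189  0.0392] [ 0.5658 -0.3067  0.0477]
lip T 267 [ 0.4872 -0.0039  0.1376] [ 0.471  -0.0191  0.1316] [0.5026 0.0109 0.1418]
lip S 263 [ 0.4978 -0.0585  0.1364] [ 0.4741 -0.1486  0.1287] [0.5185 0.0137 0.1414]
belly T 1207 [ 0.4869 -0.0035  0.0779] [ 0.4505 -0.0405  0.036 ] [0.5236 0.0326 0.1418]
ring T 746 [0.5543 0.344  0.0828] [0.5105 0.2882 0.078 ] [0.608  0.4006 0.0879]
ring S 293 [0.5582 0.3441 0.0826] [0.5135 0.2852 0.078 ] [0.6169 0.3962 0.088 ]
((525.160888671875, -342.24273681640625), (190.15476989746094, 99.87798309326172), 88.902099609375)
ptr px 513 517 254 263 [[ 0.54645332 -0.31334675  0.044     ]]
```

View pics/crop.png

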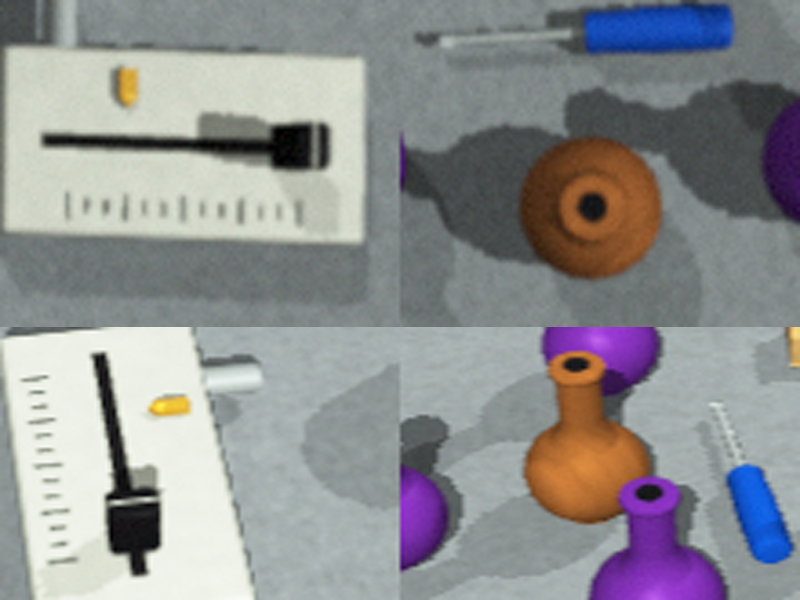

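The crop confirms an unpainted brown, round-bellied vase at about (0.487, -0.004). The grip is at (0.525, -0.395) and the pointer tip at y ≈ -0.3135.

First I turn the tool so it lines up with the world axes, then travel.

Call:
{"api": "move_arm", "payload": {
  "increments": [
    [[0,0,0,0,0,6.8],[0,0,0,0,0,6.8],[0,0,0,0,0,6.8],[0,0,0,0,0,6.8],[0,0,0,0,0,6.8],[0,0,0,0,0,6.8],[0,0,0,0,0,6.8],[0,0,0,0,0,6.8],[0,0,0,0,0,6.8],[0,0,0,0,0,6.8],[-30,24,0,0,0,0],[-30,24,0,0,0,0],[-30,24,0,0,0,0],[-30,24,0,0,0,0],[-30,24,0,0,0,0],[-30,24,0,0,0,0],[-30,24,0,0,0,0],[-30,24,0,0,0,0],[-30,24,0,0,0,0],[-30,24,0,0,0,0]]
  ],
  "hand": 100
}}

```text
time: 1.87
tcp_pos: [0.4845, 0.3006, 0.2227]
orientation: [-2.222, -2.221, -0.0]
wrist_force: [0.5, 1.2, 0.3]
gripper_width: 0.0872
grasp_force: 0.0
```

Call:
{"api": "move_arm", "payload": {
  "increments": [
    [[-35,2,0,0,0,0],[-35,2,0,0,0,0],[-35,2,0,0,0,0],[-35,2,0,0,0,0],[-35,2,0,0,0,0],[-35,2,0,0,0,0],[-35,2,0,0,0,0],[-35,2,0,0,0,0],[-35,2,0,0,0,0],[-35,2,0,0,0,0],[-35,2,0,0,0,0],[-35,2,0,0,0,0],[-35,2,0,0,0,0],[-35,2,0,0,0,0],[-35,2,0,0,0,0],[-35,2,0,0,0,0],[-35,2,0,0,0,0],[-35,2,0,0,0,0],[-35,2,0,0,0,0],[-30,2,0,0,0,0]]
  ]
}}

```text
time: 3.53
tcp_pos: [0.5227, -0.395, 0.2222]
orientation: [-2.223, -2.22, 0.001]
wrist_force: [-0.6, -0.9, 0.2]
gripper_width: 0.0869
grasp_force: 0.0
```

Call:
{"api": "move_arm", "payload": {
  "increments": [
    [[0,0,0,0,0,6],[0,0,0,0,0,6],[0,0,0,0,0,6],[0,0,0,0,0,6],[0,0,0,0,0,6],[0,0,0,0,0,6],[0,0,0,0,0,6],[0,0,0,0,0,6],[0,0,0,0,0,6],[0,0,0,0,0,6],[0,0,0,0,0,6],[0,0,0,0,0,6],[0,0,0,0,0,6],[0,0,0,0,0,6],[0,0,0,0,0,6],[0,0,0,0,0,0],[0,0,0,0,0,0]]
  ]
}}

```text
time: 4.95
tcp_pos: [0.5232, -0.3927, 0.2223]
orientation: [3.141, 0.004, -0.001]
wrist_force: [-0.5, 0.2, 0.6]
gripper_width: 0.087
grasp_force: 0.0
```

Run:
```python
from h import *
c=cam('wrist'); save('w1.png',c['color']); print(bot.get_state()['tcp_pos'],-c['R'].T@c['t'],c['R'])
P=cloud(c); 
def st(p,n): print(n,len(p),p.mean(0).round(4),((p.max(0)+p.min(0))/2).round(4)) if len(p) else print(n,0)
k=(abs(P[...,2]-.08)<.005)&(abs(P[...,0]-.525)<.04)&(abs(P[...,1]+.395)<.04); st(P[k],'grip')
h=cv2.cvtColor(c['color'],cv2.COLOR_RGB2HSV).astype(int)
m=(h[...,0]>15)&(h[...,0]<30)&(h[...,1]>120)&(abs(P[...,2]-.044)<.006)&(abs(P[...,1]+.313)<.03); st(P[m],'ptr')
```

```text
[ 0.52315727 -0.39268117  0.22237099] [ 0.59955599 -0.39326936  0.38375367] [[ 2.18640385e-03 -9.99997476e-01 -5.17255384e-04]
 [-9.60688871e-01 -2.24405901e-03  2.77618186e-01]
 [-2.77618646e-01 -1.10063979e-04 -9.60691353e-01]]
grip 515 [ 0.5276 -0.3969  0.0794] [ 0.5273 -0.397   0.0786]
ptr 139 [ 0.5591 -0.3154  0.0434] [ 0.5575 -0.3152  0.0431]
```

View pics/w1.png

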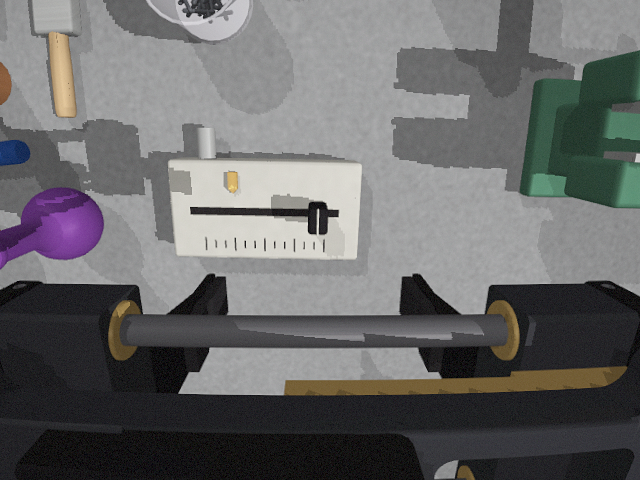

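The wrist picture shows the grip at (318,218) with its line, and the pointer at (232,182), so the travel is about +82 mm in y. I descend and pinch the grip along the track.

Call:
{"api": "move_arm", "payload": {
  "increments": [
    [[3,4,20,0,0,0],[0,0,20,0,0,0],[0,0,20,0,0,0],[0,0,20,0,0,0],[0,0,20,0,0,0],[0,0,20,0,0,0],[0,0,20,0,0,0],[0,0,15,0,0,0],[0,0,10,0,0,0],[0,0,0,0,0,0],[0,0,0,0,0,0]]
  ]
}}

```text
time: 5.92
tcp_pos: [0.5261, -0.397, 0.0578]
orientation: [3.142, -0.0, -0.0]
wrist_force: [-0.6, 0.2, -0.3]
gripper_width: 0.0869
grasp_force: 0.0
```

Call:
{"api": "move_arm", "payload": {
  "increments": [
    [[0,0,0,0,0,0],[0,0,0,0,0,0],[0,0,0,0,0,0],[0,0,0,0,0,0],[0,0,0,0,0,0],[0,0,0,0,0,0],[0,0,0,0,0,0],[0,0,0,0,0,0],[0,0,0,0,0,0],[0,0,0,0,0,0],[0,0,0,0,0,0],[0,0,0,0,0,0]]
  ],
  "hand": 10
}}

```text
time: 6.92
tcp_pos: [0.5261, -0.3968, 0.0576]
orientation: [-3.142, 0.002, 0.0]
wrist_force: [0.1, 0.0, -0.7]
gripper_width: 0.0176
grasp_force: 30.0
```

Call:
{"api": "move_arm", "payload": {
  "increments": [
    [[0,-4,0,0,0,0],[0,-8,0,0,0,0],[0.5,-8,0,0,0,0],[0,-8,0,0,0,0],[0,-8,0,0,0,0],[0.5,-8,0,0,0,0],[0,-8,0,0,0,0],[0,-8,0,0,0,0],[0.5,-8,0,0,0,0],[0,-8,0,0,0,0],[0,-4,0,0,0,0],[0,-2,0,0,0,0],[0,0,0,0,0,0],[0,0,0,0,0,0]]
  ]
}}

```text
time: 8.08
tcp_pos: [0.5276, -0.3143, 0.0575]
orientation: [-3.141, 0.001, 0.0]
wrist_force: [-2.4, 1.8, -0.7]
gripper_width: 0.018
grasp_force: 30.0
```

Call:
{"api": "move_arm", "payload": {
  "increments": [
    [[0,0,0,0,0,0],[0,0,0,0,0,0],[0,0,0,0,0,0],[0,0,0,0,0,0],[0,0,0,0,0,0],[0,0,0,0,0,0]]
  ],
  "hand": 60
}}

```text
time: 8.58
tcp_pos: [0.5277, -0.3149, 0.0576]
orientation: [3.141, -0.001, 0.0]
wrist_force: [0.2, -0.8, -0.2]
gripper_width: 0.0477
grasp_force: 0.0
```

Call:
{"api": "move_arm", "payload": {
  "increments": [
    [[0,0,-15,0,0,0],[0,0,-20,0,0,0],[0,0,-20,0,0,0],[0,0,-20,0,0,0],[0,0,-20,0,0,0],[0,0,-20,0,0,0],[0,0,-20,0,0,0],[0,0,-15,0,0,0],[0,0,-15,0,0,0],[0,0,0,0,0,0],[0,0,0,0,0,0]]
  ]
}}

```text
time: 9.5
tcp_pos: [0.5279, -0.315, 0.2232]
orientation: [3.141, -0.001, 0.002]
wrist_force: [0.2, 0.6, 0.0]
gripper_width: 0.0523
grasp_force: 0.0
```

Run:
```python
from h import *
for n in('wrist','side'):
    c=cam(n); P=cloud(c)
    def st(p,n): print(n,len(p),p.mean(0).round(4),((p.max(0)+p.min(0))/2).round(4)) if len(p) else print(n,0)
    k=(abs(P[...,2]-.08)<.005)&(abs(P[...,0]-.528)<.03)&(abs(P[...,1]+.315)<.03); st(P[k],'grip')
    h=cv2.cvtColor(c['color'],cv2.COLOR_RGB2HSV).astype(int)
    m=(h[...,0]>15)&(h[...,0]<30)&(h[...,1]>120)&(abs(P[...,2]-.044)<.006)&(abs(P[...,1]+.313)<.03); st(P[m],'ptr')
    if n=='wrist':
        ys,xs=np.where(k); u,v=int(xs.mean()),int(ys.mean()); save('w2.png',cv2.resize(c['color'][v-60:v+60,u-80:u+80],(800,600),interpolation=2)); print(u,v)
```

```text
grip 524 [ 0.5291 -0.3149  0.0793] [ 0.5285 -0.3152  0.0785]
ptr 100 [ 0.5588 -0.3147  0.0434] [ 0.5575 -0.3147  0.0426]
312 224
grip 129 [ 0.5284 -0.3148  0.0792] [ 0.5284 -0.3135  0.0792]
ptr 51 [ 0.5573 -0.3135  0.0432] [ 0.5569 -0.3135  0.0424]
```

View pics/w2.png

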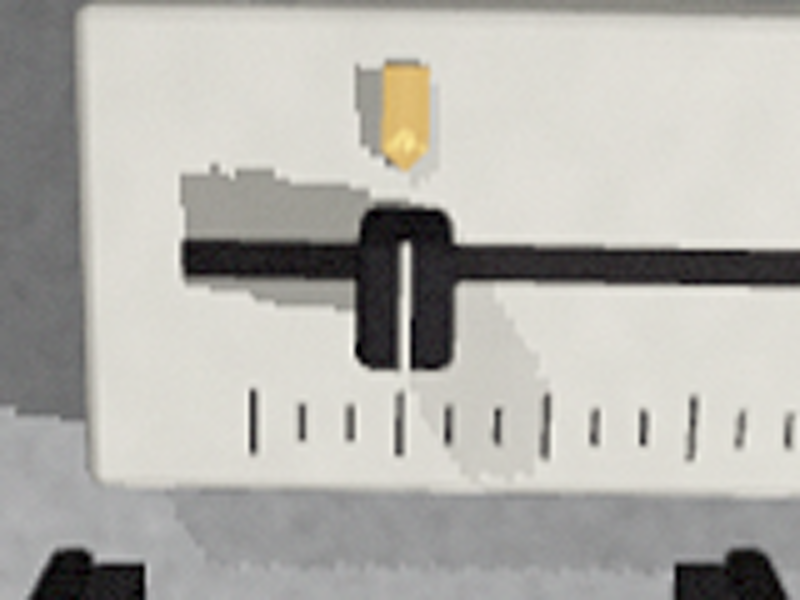

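The grip's white line (404) and the pointer tip (405) coincide. Next, the vase.

Call:
{"api": "move_arm", "payload": {
  "increments": [
    [[-4,-15,0,0,0,0],[-4,-31,0,0,0,0],[-4,-31,0,0,0,0],[-4,-31,0,0,0,0],[-4,-31,0,0,0,0],[-4,-31,0,0,0,0],[-4,-31,0,0,0,0],[-4,-31,0,0,0,0],[-4,-31,0,0,0,0],[-4,-31,0,0,0,0],[0,-16,0,0,0,0],[0,0,0,0,0,0],[0,0,0,0,0,0]]
  ]
}}

```text
time: 10.68
tcp_pos: [0.4874, -0.004, 0.222]
orientation: [3.141, 0.003, -0.002]
wrist_force: [0.6, -0.3, 0.2]
gripper_width: 0.052
grasp_force: 0.0
```

Run:
```python
from h import *
print(bot.get_state()['tcp_pos'])
for n in('wrist','top'):
    c=cam(n); P=cloud(c); h=cv2.cvtColor(c['color'],cv2.COLOR_RGB2HSV).astype(int)
    o=(h[...,0]<18)&(h[...,1]>100)&(np.hypot(P[...,0]-.487,P[...,1])<.06)
    def st(p,n): print(n,len(p),p.mean(0).round(4),((p.max(0)+p.min(0))/2).round(4),np.ptp(p,axis=0).round(3)) if len(p) else print(n,0)
    st(P[o&(P[...,2]>.13)],'lip'); st(P[o&(P[...,2]<.11)],'belly')
    if n=='wrist': save('w3.png',c['color'])
```

```text
[ 0.48743301 -0.00395454  0.22198528]
lip 1335 [ 0.4932 -0.0043  0.1577] [ 0.4991 -0.0014  0.2375] [0.051 0.091 0.212]
belly 3267 [ 0.502  -0.0045  0.0647] [ 0.4942 -0.0043  0.0548] [0.064 0.073 0.11 ]
lip 11788 [ 0.4804 -0.0046  0.6397] [ 0.4832 -0.0041  0.6212] [0.112 0.105 0.078]
belly 0
```

View pics/w3.png

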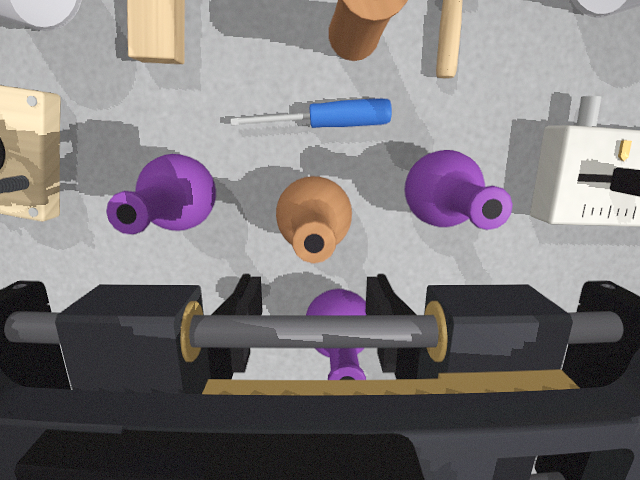

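The wrist picture shows the brown vase with its lip centre at (314,243), under the gripper and clear of the purple ones. I descend over its neck and close.

Call:
{"api": "move_arm", "payload": {
  "increments": [
    [[0,0,15,0,0,0],[0,0,20,0,0,0],[0,0,20,0,0,0],[0,0,20,0,0,0],[0,0,20,0,0,0],[0,0,15,0,0,0],[0,0,10,0,0,0],[0,0,8,0,0,0],[0,0,0,0,0,0],[0,0,0,0,0,0]]
  ]
}}

```text
time: 11.62
tcp_pos: [0.488, -0.0059, 0.0947]
orientation: [3.141, -0.004, -0.0]
wrist_force: [-0.6, 0.7, -0.3]
gripper_width: 0.0524
grasp_force: 0.0
```

Call:
{"api": "move_arm", "payload": {
  "increments": [
    [[0,0,0,0,0,0],[0,0,0,0,0,0],[0,0,0,0,0,0],[0,0,0,0,0,0],[0,0,0,0,0,0],[0,0,0,0,0,0],[0,0,0,0,0,0],[0,0,0,0,0,0]]
  ],
  "hand": 10
}}

```text
time: 12.28
tcp_pos: [0.4884, -0.0046, 0.0949]
orientation: [-3.141, 0.001, -0.001]
wrist_force: [-1.1, 1.3, 5.9]
gripper_width: 0.0318
grasp_force: 30.0
```

Call:
{"api": "move_arm", "payload": {
  "increments": [
    [[0,0,-5,0,0,0],[0,0,-10,0,0,0],[0,0,-20,0,0,0],[0,0,-20,0,0,0],[0,0,-20,0,0,0],[0,0,-20,0,0,0],[0,0,-20,0,0,0],[0,0,-20,0,0,0],[0,0,-20,0,0,0],[0,0,-20,0,0,0],[0,0,-10,0,0,0],[0,0,0,0,0,0],[0,0,0,0,0,0]]
  ]
}}

```text
time: 13.37
tcp_pos: [0.4878, -0.005, 0.2789]
orientation: [-3.142, 0.002, 0.001]
wrist_force: [0.1, -0.8, -2.8]
gripper_width: 0.0317
grasp_force: 30.0
```

Lifted (2.8 N), but the pads stand 31.8 mm apart instead of 26, so I check how the vase hangs and measure the ring.

```bash
cat > v.py <<'E'
from h import *
from scipy.optimize import least_squares
def vase(c,tcp,r=.08):
    P=cloud(c); h=cv2.cvtColor(c['color'],cv2.COLOR_RGB2HSV).astype(int)
    o=(h[...,0]<18)&(h[...,1]>100)&(h[...,2]>40)&(np.hypot(P[...,0]-tcp[0],P[...,1]-tcp[1])<r)&(P[...,2]<tcp[2]+.06)&(P[...,2]>tcp[2]-.11)
    p=P[o]; b=p[p[:,2]<tcp[2]-.03]
    f=least_squares(lambda x:np.linalg.norm(b-x,axis=1)-.038,[tcp[0],tcp[1],tcp[2]-.05],loss='soft_l1',f_scale=.002)
    print('belly',len(b),f.x.round(4),'minus tcp',(f.x-tcp).round(4),'zrange',p[:,2].min().round(4),p[:,2].max().round(4)); return f.x,o
E
python3 - <<'E'
from v import *
s=bot.get_state(); t=s['tcp_pos']
S=cam('side'); x,o=vase(S,t); u,v=proj(S,[t])[0].astype(int); save('s2.png',cv2.resize(S['color'][max(v-70,0):v+80,u-100:u+100],(800,600),interpolation=2))
for n,c in(('top',cam('top')),('side',S)):
    P=cloud(c); h=cv2.cvtColor(c['color'],cv2.COLOR_RGB2HSV).astype(int)
    k=(abs(P[...,2]-.085)<.006)&(np.hypot(P[...,0]-.556,P[...,1]-.344)<.06)&(h[...,1]<60)
    p=P[k]; f=least_squares(lambda x:np.hypot(p[:,0]-x[0],p[:,1]-x[1])-.042,[.556,.344],loss='soft_l1',f_scale=.002)
    print(n,len(p),f.x.round(4),np.median(p[:,2]))
    b=(abs(P[...,2]-.03)<.004)&(np.hypot(P[...,0]-.54,P[...,1]-.344)<.11)&(h[...,1]>60); print('block',cv2.minAreaRect((P[b][:,:2]*1000).astype(np.float32)))
E
```

```text
belly 820 [ 0.4892 -0.0028  0.2214] minus tcp [ 0.0014  0.0021 -0.0575] zrange 0.1825 0.2996
top 729 [0.5551 0.3397] 0.08376024746301991
block ((555.10009765625, 339.8106689453125), (135.82546997070312, 134.10552978515625), 79.49002075195312)
side 107 [0.5562 0.3393] 0.08301647532142176
block ((580.74853515625, 334.7139892578125), (137.85340881347656, 88.51889038085938), 78.66829681396484)
```

View pics/s2.png

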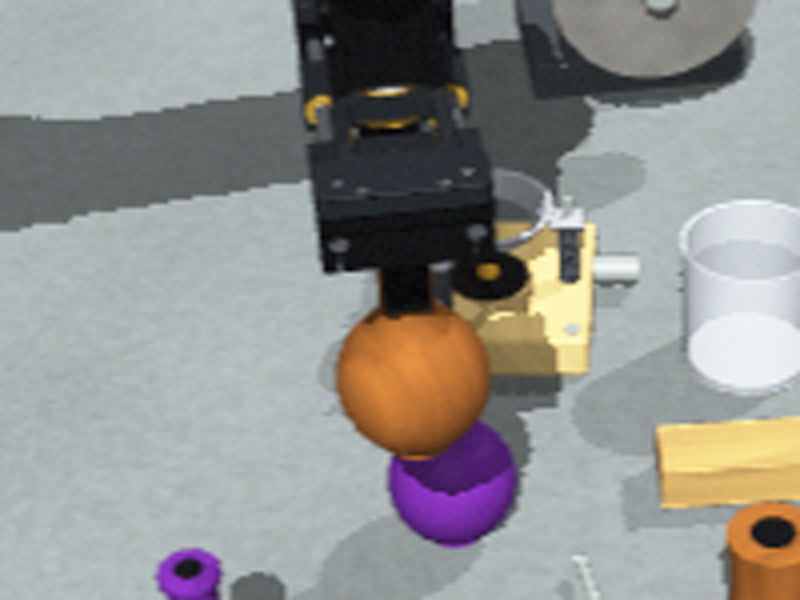

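The vase hangs upright, with its underside 95 mm below the TCP. The ring centre is (0.5553, 0.3397). I move over it.

Call:
{"api": "move_arm", "payload": {
  "increments": [
    [[3,-15,0,0,0,0],[6,-31,0,0,0,0],[6,-31,0,0,0,0],[6,-31,0,0,0,0],[6,-31,0,0,0,0],[6,-31,0,0,0,0],[6,-31,0,0,0,0],[6,-31,0,0,0,0],[6,-31,0,0,0,0],[6,-31,0,0,0,0],[6,-31,0,0,0,0],[4,-19,0,0,0,0],[0,0,15,0,0,0],[0,0,20,0,0,0],[0,0,20,0,0,0],[0,0,15,0,0,0],[0,0,10,0,0,0],[0,0,0,0,0,0],[0,0,0,0,0,0]]
  ]
}}

```text
time: 15.05
tcp_pos: [0.5549, 0.3394, 0.1988]
orientation: [3.14, -0.001, -0.001]
wrist_force: [1.0, -0.1, -1.3]
gripper_width: 0.0318
grasp_force: 30.0
```

Run:
```python
from v import *
t=bot.get_state()['tcp_pos']; print(t)
S=cam('side'); vase(S,t)
W=cam('wrist'); vase(W,t)
P=cloud(W); h=cv2.cvtColor(W['color'],cv2.COLOR_RGB2HSV).astype(int)
k=(abs(P[...,2]-.085)<.006)&(np.hypot(P[...,0]-.556,P[...,1]-.34)<.06)&(h[...,1]<60); p=P[k]
f=least_squares(lambda x:np.hypot(p[:,0]-x[0],p[:,1]-x[1])-.042,[.556,.34],loss='soft_l1',f_scale=.002); print('ring wrist',len(p),f.x.round(4))
u,v=proj(S,[[.555,.34,.11]])[0].astype(int); a=cv2.resize(S['color'][v-45:v+45,u-60:u+60],(400,300),interpolation=2)
save('p4.png',np.hstack([a,cv2.resize(W['color'],(400,300))]))
```

```text
[0.55491718 0.33935774 0.19883593]
belly 544 [0.5552 0.3409 0.141 ] minus tcp [ 0.0003  0.0016 -0.0579] zrange 0.1025 0.2318
belly 3630 [0.5561 0.3388 0.1424] minus tcp [ 0.0012 -0.0006 -0.0564] zrange 0.1329 0.2581
ring wrist 1555 [0.554  0.3399]
```

View pics/p4.png

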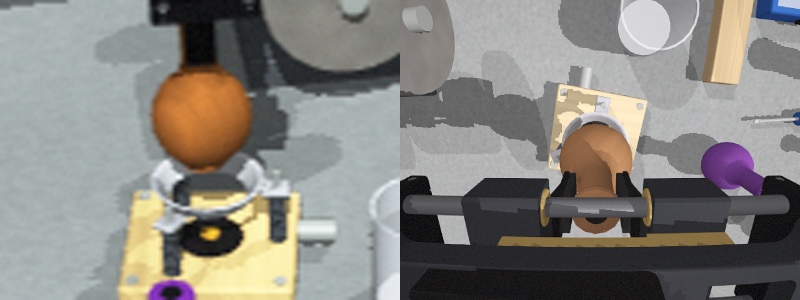

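The vase is upright and centred over the ring. I lower it to contact, then press gently.

Call:
{"api": "move_arm", "payload": {
  "increments": [
    [[-0.5,0,8,0,0,0],[0,0,8,0,0,0],[0,0,8,0,0,0],[0,0,6,0,0,0],[0,0,4,0,0,0],[0,0,2,0,0,0],[0,0,2,0,0,0],[0,0,2,0,0,0],[0,0,2,0,0,0],[0,0,2,0,0,0],[0,0,0,0,0,0],[0,0,0,0,0,0]]
  ]
}}

```text
time: 16.15
tcp_pos: [0.555, 0.3397, 0.1559]
orientation: [-3.141, 0.001, -0.001]
wrist_force: [0.3, 1.1, 0.6]
gripper_width: 0.0318
grasp_force: 30.0
```

Call:
{"api": "move_arm", "payload": {
  "increments": [
    [[0,0,2,0,0,0],[0,0,2,0,0,0],[0,0,2,0,0,0],[0,0,2,0,0,0],[0,0,2,0,0,0],[0,0,0,0,0,0],[0,0,0,0,0,0]]
  ]
}}

```text
time: 16.73
tcp_pos: [0.5551, 0.3396, 0.146]
orientation: [-3.141, 0.001, -0.001]
wrist_force: [-0.1, 2.3, 6.2]
gripper_width: 0.0319
grasp_force: 30.0
```

Call:
{"api": "move_arm", "payload": {
  "increments": [
    [[0,0,2,0,0,0],[0,0,2,0,0,0],[0,0,2,0,0,0],[0,0,1,0,0,0],[0,0,1,0,0,0],[0,0,0,0,0,0],[0,0,0,0,0,0]]
  ]
}}

```text
time: 17.32
tcp_pos: [0.5554, 0.3398, 0.1385]
orientation: [-3.14, 0.001, -0.002]
wrist_force: [0.6, 3.1, 8.9]
gripper_width: 0.0313
grasp_force: 30.0
```

Call:
{"api": "move_arm", "payload": {
  "increments": [
    [[0,0,1,0,0,0],[0,0,0.5,0,0,0],[0,0,0.5,0,0,0],[0,0,0,0,0,0],[0,0,0,0,0,0],[0,0,0,0,0,0]]
  ]
}}

```text
time: 17.82
tcp_pos: [0.5555, 0.3398, 0.1367]
orientation: [-3.14, 0.001, -0.003]
wrist_force: [0.2, 2.6, 9.8]
gripper_width: 0.0317
grasp_force: 30.0
```

Run:
```python
from v import *
s=bot.get_state(); t=s['tcp_pos']; print(t,s['wrist_force'],s['gripper_width'])
S=cam('side'); vase(S,t)
P=cloud(S); h=cv2.cvtColor(S['color'],cv2.COLOR_RGB2HSV).astype(int)
k=(abs(P[...,2]-.066)<.012)&(np.hypot(P[...,0]-.555,P[...,1]-.34)<.047)&(h[...,1]<60); p=P[k]; print('ring top z',len(p),np.percentile(p[:,2],[50,80,90,98]))
u,v=proj(S,[[.555,.34,.1]])[0].astype(int); save('p5.png',cv2.resize(S['color'][v-45:v+45,u-60:u+60],(800,600),interpolation=2))
```

```text
[0.55551602 0.3397862  0.13665566] [0.21092161 2.55061631 9.83909448] 0.03173661803243698
belly 461 [0.5581 0.3423 0.0796] minus tcp [ 0.0026  0.0025 -0.0571] zrange 0.0277 0.164
ring top z 123 [0.06466623 0.06753897 0.06837213 0.07107837]
```

View pics/p5.png

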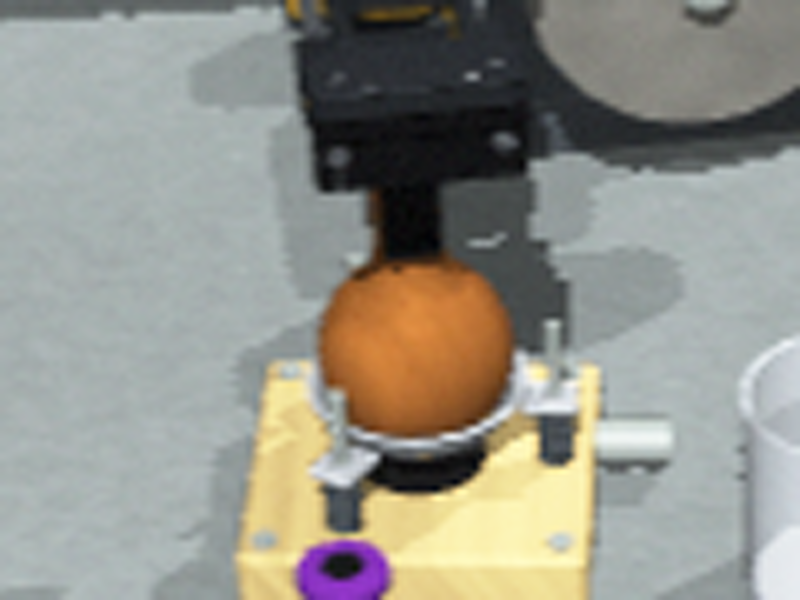

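The belly sits in the ring, which is about 19 mm down and level. I press a touch further to its stop.

Call:
{"api": "move_arm", "payload": {
  "increments": [
    [[0,0,0.5,0,0,0],[0,0,0.5,0,0,0],[0,0,0.5,0,0,0],[0,0,0,0,0,0],[0,0,0,0,0,0],[0,0,0,0,0,0],[0,0,0,0,0,0],[0,0,0,0,0,0]]
  ]
}}

```text
time: 18.53
tcp_pos: [0.5557, 0.3399, 0.1355]
orientation: [-3.14, 0.001, -0.003]
wrist_force: [-1.2, 2.0, 12.2]
gripper_width: 0.0316
grasp_force: 30.0
```

Call:
{"api": "move_arm", "payload": {
  "increments": [
    [[0,0,0.3,0,0,0],[0,0,0,0,0,0],[0,0,0,0,0,0],[0,0,0,0,0,0],[0,0,0,0,0,0],[0,0,0,0,0,0],[0,0,0,0,0,0],[0,0,0,0,0,0],[0,0,0,0,0,0],[0,0,0,0,0,0],[0,0,0,0,0,0],[0,0,0,0,0,0]]
  ]
}}

```text
time: 19.53
tcp_pos: [0.5558, 0.3399, 0.1354]
orientation: [-3.14, 0.001, -0.003]
wrist_force: [-1.4, 2.1, 13.7]
gripper_width: 0.0316
grasp_force: 30.0
```

```bash
python3 -c "
from h import *
s=bot.get_state(); print(s['tcp_pos'],s['wrist_force'])
print(bot.finish_job())"
```

```text
[0.55580214 0.33987829 0.13542306] [-1.44108651  2.05868272 13.74591959]
the job is handed in; nothing more can be done
None
```

I handed the job in at 19.5 s with the slider lined up with the brass pointer and the brown round vase held upright in the ring, which is pressed down to its stop with about 14 N on the wrist; no verdict came back.

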